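# Clip a slide carrier on the inspection stage

### The job

Pick up the metal slide carrier by its upright tab, lay it on the open end of the inspection stage and slide it flat along the deck under the two spring clips, so that they ride up over its raised front bar and snap down on the glass behind it. Push it on gently until you feel the rubber stop give a little, never ramming it, then let go; the carrier alone may lift the clips, so keep the gripper off the stage, and leave the things around undisturbed.

Things in the scene. Friction and masses are not known exactly. Their poses are not given: they have to be found in the camera images.
- stage: flat white inspection stage fixed to the bench, 210 x 110 mm, deck top 18 mm above its origin (centre of its underside). +x = direction of insertion, from the open end (x = -105 mm) to the clips; y across; z up. Guide rails 6 mm high: channel 66 mm wide from x = -12 mm on, flaring to 77 mm at x = -42 mm; bare deck before that
- mid_setting (a point): fixed point on the stage's deck (stage x = 15 mm, y = 0), axes as the stage. A metal bridge across the deck carries both clips and the rubber stop between them, clamped wherever the last user left it: +-16 mm along x about this point, not reported, to be felt. On its middle setting the clip noses stand over this point; the stop's face is always 32.5 mm beyond the noses
- clip_left (a joint): angle (rad) of the sprung strip clip at the stage's y = +22 mm, hinged 60 mm beyond its nose (round, 8 mm in diameter, 9 mm wide); 0 = at rest, nose 3 mm over the bare deck, strip up to 24 mm (bridge screws 26 mm); about 0.13 riding on the carrier's front bar, about 0.03 snapped down on the glass. Presses down with 1.5 to 2.5 N
- clip_right (a joint): the same for the clip at the stage's y = -22 mm
- buffer (a joint): travel (m) of the rubber-faced stop on the bridge: 0 = free, grows as it is pushed in along the stage's +x, over 0.0035 = rammed, 0.005 = solid; spring 2.5 N per mm. Its face is 28 mm wide, 2.5 to 11.5 mm above the deck. When it is just touched, the carrier's origin is 14.5 mm short of the nose line
- carrier: loose aluminium slide carrier, 94 (x) x 60 (y) mm, about 120 g; origin at the centre of its underside, +x to its front, z up. Frame 5 mm thick, glass slide let in flush at x = -5 to 20 mm; bar 11 mm high across it at x = 21 to 31 mm, then a bevel down to 2 mm height at the front edge x = 47 mm. Pushing it under the clips takes 6 to 14 N, under 7 N once they have snapped
- carrier_tab (a point): middle of the upright black tab at the carrier's rear, to be gripped across the carrier's y: 12 mm thick (y), 30 mm long (x), top 13 mm above this point. The point is at x = -25 mm, y = 0, z = 32 mm in the carrier's frame, axes as the carrier; the tab's foot is 22 mm wide up to 8 mm above the underside
- weighing: bystander: small glass weighing bottle with lid, 42 mm in diameter, 62 mm high, standing; origin under its centre
- crucible: bystander: white lidded porcelain crucible, 45 mm in diameter, 50 mm high, standing; origin under its centre
- petri_dish: bystander: covered glass dish, 68 mm in diameter, 14 mm high; origin under its centre
- dropper_bottle: bystander: small dropper bottle with a red rubber bulb, 42 mm in diameter, 122 mm high, standing; origin under its centre
Not all that is in view belongs to the job. What is shaped like the carrier but blue or green is not meant.

How it is judged:
On the way, in this order (a step that is already met when the one before it is completed fails the run):
1. the carrier, flat on the deck, has lifted both clips onto its front bar (value of joint each of clip_left, clip_right above 0.1 rad and z of carrier in the frame of stage between 0.014 and 0.024 m and angle between carrier's own z axis and vertical below 0.12 rad), for 0.05 s.
2. both clips have snapped down behind the bar and the carrier is pressed home: the rubber stop gives by more than 1 mm (value of joint each of clip_left, clip_right below 0.065 rad and x of carrier in the frame of stage above -0.021 m and value of joint buffer above 0.001 m), for 0.1 s.
At the end, for the whole second after the job is handed in: The carrier lies flat on the stage's deck (within 3 mm and 0.06 rad), under the clips, and at rest; both clips are snapped down on its glass behind the front bar (angles 0.015 to 0.065 rad, more than 0.1 being still on the bar) (value of joint clip_left between 0.015 and 0.065 rad and value of joint clip_right between 0.015 and 0.065 rad and x of carrier in the frame of stage above -0.021 m and z of carrier in the frame of stage between 0.015 and 0.021 m and angle between carrier's own z axis and vertical below 0.06 rad and linear speed of carrier below 0.01 m/s); the robot touches nothing.
It fails at once if the stop is rammed: pushed in by more than 3.5 mm (value of joint buffer above 0.0035 m).
It fails at once if the carrier is pressed or dropped on the stage or its clips with more than 60 N (contact force between carrier and stage above 60 N).
It fails at once if the gripper or arm pushes the stage, bridge or clips (over 3 N) (contact force between any of the fingers, the arm and stage above 3 N).
It fails at once if a bystander is moved by more than 15 mm (distance of any of weighing, crucible, petri_dish, dropper_bottle from where it was at the start of the episode above 0.015 m).
It also fails if it takes over 64 s, if anything falls off the work surface, if the arm or the gripper's body presses on something with over 40 N, if the wrist force passes 120 N, or if a joint passes its speed limit or range.

### The arm

A 6-joint arm with a two-finger parallel gripper is mounted at the origin on a cart in front of the work surface, level with it; the furniture and walls round the work are solid. World frame = base frame: x ahead of the robot, y to its left, z up, the work surface at z = 0. Lengths are in m, angles in rad, forces in N, time in s.
With the tool pointing down it reaches from about 0.275 to 0.85 m from the base axis. Payload 5.2 kg.
Tool frame: the origin (TCP) lies on the centre line of the jaws, within the pads' length; the fingertips stand 19 mm ahead of it and the grasp point (between the pads) is the TCP (robot.nose_length is the distance from the TCP to the fingertips, in m); z points along the fingers, x is the direction in which the jaws open and shut, and the axes are right-handed (so a half turn about z gives the same grasp; the last joint's range is limited). The gripper opens to 85 mm and grips with 20 to 120 N. Pads are 22 mm wide; open, the fingers measure 114 mm over their backs; the gripper's body (76 mm by 85 mm) begins 54 mm behind the grasp point. The pads swing forward as they close: fully open they stand 13 mm farther back than shut.
Start: joints at [-1.392, 0.259, 1.535, -0, 1.348, -0.203], TCP at [0.205, -0.51, 0.25] pointing down, gripper open.
Joint ranges: [-3.14, 3.14], [-0.91, 2.08], [0.19, 2.58], [-1.22, 4.36], [0.22, 2.71], [-3.12, 3.12]. Speed limits (rad/s): [2.57, 2.57, 3.14, 3.14, 3.14, 3.14].

### API

Orientations are given as a unit quaternion [w, x, y, z].
In Python, from plant import observe, vision, hand_in, search_frame, regions_of, robot gives the robot as it stands.
- The arm moves only by the shell command python3 -m jog 'ROWS' [FORCE]. ROWS is JSON, a list that holds one entry, the list of rows, each a list of 7 numbers: the shift along the tool's x, y, z in cm, then the turn, a rotation vector about the tool's x, y, z in rad, then the finger opening in cm, from 0 to 8.54. In form: [[[dx, dy, dz, wx, wy, wz, claw], ...]]. A call has 1 to 10 rows; each row shifts and turns the commanded pose from where the row before left it, along the tool's axes as they then stand; what a row does not reach is not made up. A row lasts 1/10 s, in which the tool goes at most 50 mm and 8.59 degrees, less where a joint would pass 70% of its speed; a pose out of reach is approached as far as the arm can. A call is refused whole if a number of a shift passes 5 or a number of a turn 0.15, either way. A call with a gripper value outside its range is refused whole. The fingers move at their own pace and stop on an object; FORCE is the grip in N (left out, the last holds). Time passes only in rows, so rows that do not move let the fingers close. It gives the time, the measured TCP pose, the force and the opening at its end, in the units of the state.
- observe(): the state, without advancing time (a new reading comes with each control period).
- vision.camera(name): name is "scene" or "top" or "wrist"; returns the picture (384x512x3 uint8, red, green, blue); there is no depth.
- vision.get_calibration(name): a dict with "fx", "fy", "cx", "cy" (pixels), "R" (3x3) and "t" (3): a world point X has camera coordinates R X + t; the wrist camera has in their place "tool_from_camera" (4x4, takes a point from camera to tool coordinates, whose origin is the TCP and whose axes are the tool frame's). Camera axes: x right, y down, z forward; pixel columns grow to the right and rows downward; lengths in m; the calibration is good to about 2 mm. A picture is of the moment at which its call begins: read the wrist's pose just before it. get_calibration takes no time and is no camera call.
- hand_in(): hands the job in, once; it reports no verdict.
Trained networks look in the newest picture that a camera, given by its name, has taken for a name from the list of things; names that differ only in an ending like _2 or _b are one class to them, and where a whole thing is asked for, a point or a joint stands for the part that bears it (a point fixed in the world has none). Each returns a list of dicts, best first, with "confidence" (0 to 1); they miss things now and then, are a little off and sometimes report something else, mostly with a low value. They report only what shows in the picture. A call takes as long as a camera call. They do not tell look-alikes from the thing itself.
- search_frame(camera, thing): "bbox" ([left, top, right, bottom] in pixels, round what is visible of it).
- regions_of(camera, thing): "pixels" (384x512 bool, what is visible of it) and "bbox" ([left, top, right, bottom] in pixels, round what is visible of it).
The state is a dict: "clock": time; "qpos": joint angles; "dq": joint speeds; "joint_efforts": joint torques, N m; "position": TCP position; "tcp_rot": TCP orientation; "ft_force": force on the tool from outside, world axes, zero at the start; "torque": the same for the moment, N m; "width": finger opening in m.
Only numpy, scipy, OpenCV 4.12 (cv2) and the standard library are available. Lean on these libraries where they do the work, as an engineer would, in place of code of your own. Each camera call takes 0.05 s, during which the arm holds its last target. There are 200 camera calls.

## Working session

There is one attempt and no reset: what is moved stays moved. The work goes in short steps, Python scripts to look and compute and a shell command to move; the robot and the scene stay as the last step left them, time stands still between calls to the robot, and variables do not carry over. Pictures are saved under pics/ and viewed, about 8 in all and at most 12, crops included, and the job is handed in when it is done.

```bash
mkdir -p pics; ls
python3 - <<'E'
from plant import observe, vision, search_frame, robot
import cv2,numpy as np
s=observe();print(s['clock'],s['position'],s['tcp_rot'],s['width'],robot.nose_length)
ims=[]
for c in("scene","top"):
    im=vision.camera(c);cv2.imwrite(f"pics/{c}0.png",im[:,:,::-1]);ims.append(im)
    for n in("stage","carrier","carrier_tab","clip_left","weighing","crucible","petri_dish","dropper_bottle"):
        print(c,n,[(np.round(d['bbox']).tolist(),round(d['confidence'],2)) for d in search_frame(c,n)][:4])
    k=vision.get_calibration(c);print({a:np.round(b,3).tolist() for a,b in k.items()})
cv2.imwrite("pics/both.png",cv2.resize(np.vstack(ims)[:,:,::-1],(512,768))[:, :])
print(observe()['clock'])
E
```

```text
pics
0.0 [ 0.20485842 -0.50989475  0.24947135] [-6.50322965e-04  8.28441418e-01 -5.60074973e-01 -6.46086093e-04] 0.08555846460572955 0.019
scene stage [([216.0, 170.0, 301.0, 220.0], 0.84)]
scene carrier [([305.0, 221.0, 338.0, 250.0], 0.91), ([178.0, 235.0, 226.0, 258.0], 0.75), ([133.0, 215.0, 155.0, 241.0], 0.38)]
scene carrier_tab [([174.0, 232.0, 223.0, 258.0], 0.95), ([128.0, 261.0, 183.0, 300.0], 0.76), ([166.0, 317.0, 223.0, 349.0], 0.71), ([308.0, 222.0, 336.0, 250.0], 0.68)]
scene clip_left []
scene weighing [([130.0, 215.0, 154.0, 241.0], 0.95), ([298.0, 145.0, 312.0, 188.0], 0.27)]
scene crucible [([244.0, 247.0, 268.0, 272.0], 0.68)]
scene petri_dish [([298.0, 147.0, 313.0, 187.0], 0.5)]
scene dropper_bottle []
{'fx': 381.473, 'fy': 381.473, 'cx': 253.716, 'cy': 200.756, 'R': [[-0.749, -0.662, 0.021], [-0.368, 0.39, -0.844], [0.551, -0.641, -0.535]], 't': [0.362, 0.246, 0.66]}
top stage [([271.0, 142.0, 311.0, 217.0], 0.61)]
top carrier [([158.0, 179.0, 188.0, 209.0], 0.84), ([141.0, 230.0, 175.0, 265.0], 0.63), ([202.0, 174.0, 229.0, 206.0], 0.62), ([271.0, 239.0, 305.0, 266.0], 0.58)]
top carrier_tab [([208.0, 175.0, 226.0, 205.0], 0.91), ([161.0, 178.0, 184.0, 212.0], 0.86), ([142.0, 228.0, 173.0, 267.0], 0.85), ([267.0, 241.0, 306.0, 268.0], 0.67)]
top clip_left [([282.0, 156.0, 285.0, 174.0], 0.64)]
top weighing [([185.0, 142.0, 202.0, 158.0], 0.62)]
top crucible [([217.0, 231.0, 230.0, 240.0], 0.64)]
top petri_dish [([335.0, 224.0, 362.0, 246.0], 0.62)]
top dropper_bottle [([339.0, 188.0, 357.0, 204.0], 0.75), ([216.0, 231.0, 230.0, 243.0], 0.45)]
{'fx': 395.285, 'fy': 395.285, 'cx': 255.73, 'cy': 191.312, 'R': [[0.024, -1.0, -0.008], [-0.991, -0.023, -0.131], [0.131, 0.011, -0.991]], 't': [-0.01, 0.518, 1.145]}
0.9
```

Run:
```python
import cv2,numpy as np
t=cv2.imread("pics/top0.png")[120:290,120:380]
s=cv2.imread("pics/scene0.png")[130:360,110:370]
cv2.imwrite("pics/t1.png",cv2.resize(t,None,fx=3,fy=3,interpolation=cv2.INTER_CUBIC))
cv2.imwrite("pics/s1.png",cv2.resize(s,None,fx=2.6,fy=2.6,interpolation=cv2.INTER_CUBIC))
```

```text
(no output)
```

View pics/t1.png

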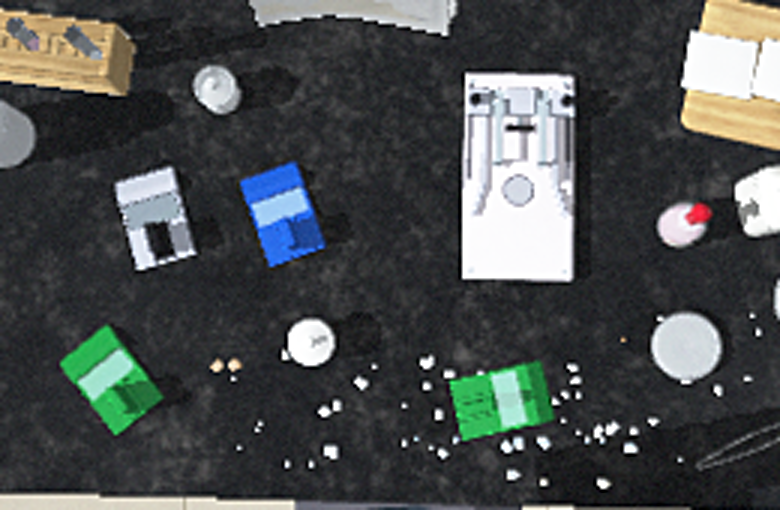

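View pics/s1.png

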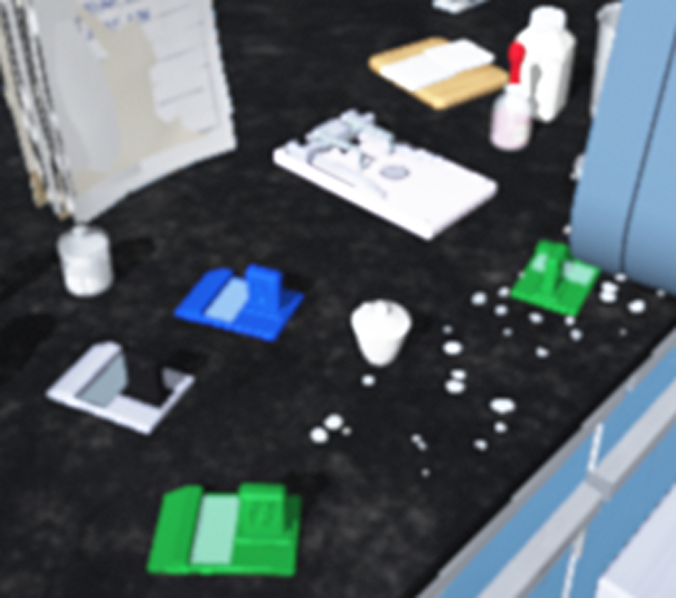

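In the top picture the metal carrier is at full-image pixel (172,193). The look-alikes are blue at (214,191), green at (157,247) and green at (287,253). Only the one at (172,193) is bare metal with a black tab, so that is the one meant. The stage spans about (274–311, 144–214), with its open end toward the robot.

```bash
cat > h.py <<'E'
import numpy as np,cv2
from plant import observe, vision
from scipy.spatial.transform import Rotation as Ro
def rot(q): return Ro.from_quat([q[1],q[2],q[3],q[0]]).as_matrix()
def cam(name,s=None):
    k=vision.get_calibration(name)
    if name=="wrist":
        s=s or observe();T=np.eye(4);T[:3,:3]=rot(s['tcp_rot']);T[:3,3]=s['position']
        M=T@np.array(k['tool_from_camera']);R=M[:3,:3];o=M[:3,3]
    else:
        R=np.array(k['R']).T;o=-R@np.array(k['t'])
    return k,R,o
def toplane(c,px,z):
    k,R,o=c;px=np.atleast_2d(np.asarray(px,float))
    d=np.c_[(px[:,0]-k['cx'])/k['fx'],(px[:,1]-k['cy'])/k['fy'],np.ones(len(px))]@R.T
    return (o+d*((z-o[2])/d[:,2])[:,None])
def proj(c,X):
    k,R,o=c;p=(np.atleast_2d(X)-o)@R
    return np.c_[p[:,0]/p[:,2]*k['fx']+k['cx'],p[:,1]/p[:,2]*k['fy']+k['cy']]
def move(goal,yaw):  # tool-frame cm and turn to a tool-down pose with tool x axis at yaw
    s=observe();R=rot(s['tcp_rot'])
    Rg=np.array([[np.cos(yaw),np.sin(yaw),0],[np.sin(yaw),-np.cos(yaw),0],[0,0,-1]])
    print('pos',np.round(s['position'],4),'xaxis deg',round(np.degrees(np.arctan2(R[1,0],R[0,0])),2))
    print('shift tool cm (current axes)',np.round(100*R.T@(np.array(goal)-s['position']),2),'turn',np.round(Ro.from_matrix(R.T@Rg).as_rotvec(),4))
E
python3 - <<'E'
from h import *
c=cam("top");f=lambda l:np.array(l)/3+120
st=toplane(c,f([(461,281),(574,281),(574,73),(461,73)]),.018);print(np.round(st,3),st.mean(0))
ca=toplane(c,f([(115,183),(172,167),(196,258),(137,271)]),.004);print(np.round(ca,3),ca.mean(0))
for n,p,z in(("weigh",(216,92),.05),("bluetop",(283,215),.005),("cruc",(310,342),.045),("drop",(685,225),.04),("petri",(686,346),.01)):print(n,np.round(toplane(c,f([p]),z),3))
k=vision.get_calibration("wrist");print({a:np.round(b,3).tolist() for a,b in k.items()})
v=(ca[0]+ca[1]-ca[2]-ca[3])[:2];print(np.degrees(np.arctan2(v[1],v[0])))
m=ca.mean(0);move([m[0]-.02,m[1],.25],np.arctan2(v[1],v[0])+np.pi/2)
E
```

```text
[[ 0.454 -0.053  0.018]
 [ 0.457 -0.166  0.018]
 [ 0.67  -0.165  0.018]
 [ 0.667 -0.049  0.018]] [ 0.56201566 -0.10825732  0.018     ]
[[0.547 0.303 0.004]
 [0.565 0.245 0.004]
 [0.472 0.216 0.004]
 [0.458 0.275 0.004]] [0.51063521 0.25976687 0.004     ]
weigh [[0.634 0.195 0.05 ]]
bluetop [[0.518 0.129 0.005]]
cruc [[0.389 0.093 0.045]]
drop [[ 0.513 -0.272  0.04 ]]
petri [[ 0.395 -0.279  0.01 ]]
{'fx': 345.46, 'fy': 345.46, 'cx': 261.957, 'cy': 186.243, 'tool_from_camera': [[1.0, -0.001, 0.0, -0.0], [0.001, 0.963, 0.268, -0.067], [-0.0, -0.268, 0.963, -0.124], [0.0, 0.0, 0.0, 1.0]]}
17.197047736583695
pos [ 0.205  -0.5104  0.2503] xaxis deg -68.12
shift tool cm (current axes) [-6.083e+01 -5.521e+01  3.000e-02] turn [ 0.     -0.     -3.0599]
```

```bash
python3 -m jog '[[[-2.33,-4.4,0,0,0,0,8.5],[-2.33,-4.4,0,0,0,0,8.5],[-2.33,-4.4,0,0,0,0,8.5],[-2.33,-4.4,0,0,0,0,8.5],[-2.33,-4.4,0,0,0,0,8.5],[-2.33,-4.4,0,0,0,0,8.5],[-2.33,-4.4,0,0,0,0,8.5],[-2.33,-4.4,0,0,0,0,8.5],[-2.33,-4.4,0,0,0,0,8.5],[-2.33,-4.4,0,0,0,0,8.5]]]'
python3 -m jog '[[[0,-2.5,0,0,0,0.122,8.5],[0,0,0,0,0,0.122,8.5],[0,0,0,0,0,0.122,8.5],[0,0,0,0,0,0,8.5],[0,0,0,0,0,0,8.5]]]'
python3 - <<'E'
from h import *
s=observe();im=vision.camera("wrist");cv2.imwrite("pics/w1.png",im[:,:,::-1])
import json;json.dump({a:np.array(s[a]).tolist() for a in('position','tcp_rot')},open('w1.json','w'))
move([.49,.26,.25],np.radians(-73))
E
```

```text
clock: 1.9
position: [0.5276, -0.1284, 0.2506]
tcp_rot: [-0.0, 0.828, -0.56, 0.0]
ft_force: [0.5, -1.2, 0.8]
width: 0.085
clock: 2.4
position: [0.5496, -0.1209, 0.2503]
tcp_rot: [0.0, 0.714, -0.7, -0.0]
ft_force: [0.4, -0.1, -0.4]
width: 0.0852
pos [ 0.5496 -0.121   0.2504] xaxis deg -88.94
shift tool cm (current axes) [-3.821e+01  5.250e+00  3.000e-02] turn [-1.000e-04 -0.000e+00 -2.783e-01]
```

View pics/w1.png

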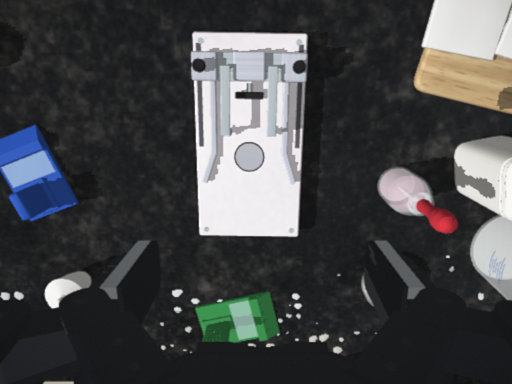

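The stage is square to the tool, with its corners at about (198,236), (299,236), (192,33) and (307,33). The clip strips end near row 135 and the black stop is near row 95. Next I rectify this to the deck plane and move over the carrier.

```bash
cat >> h.py <<'E'
def rectify(im,c,z,x0,y0,w,h,mm=.5):
    # output: row down = -x world, col right = -y world
    P=[(x0+h/2,y0+w/2),(x0+h/2,y0-w/2),(x0-h/2,y0-w/2),(x0-h/2,y0+w/2)]
    src=proj(c,[(a,b,z) for a,b in P]).astype(np.float32)
    W,H=int(w/mm*1e3),int(h/mm*1e3)
    M=cv2.getPerspectiveTransform(src,np.float32([(0,0),(W,0),(W,H),(0,H)]))
    return cv2.warpPerspective(im,M,(W,H),flags=cv2.INTER_CUBIC)
E
python3 - <<'E'
from h import *
import json
im=cv2.imread('pics/w1.png');s=json.load(open('w1.json'));c=cam("wrist",s)
x0,y0,w,h=.56,-.108,.16,.26
r=rectify(im,c,.018,x0,y0,w,h);g=cv2.medianBlur(r.min(2),5)
m=(g>130).astype(np.uint8);m=cv2.morphologyEx(m,cv2.MORPH_CLOSE,np.ones((41,41)))
cn=max(cv2.findContours(m,0,1)[0],key=cv2.contourArea);b=cv2.minAreaRect(cn)
p=cv2.boxPoints(b)*.5e-3;X=np.c_[x0+h/2-p[:,1],y0+w/2-p[:,0]]
print(np.round(X,4),X.mean(0),b)
# side edges by lines
for rows in((60,240),(300,460)):
    L=[(i,np.where(m[i])[0][[0,-1]]) for i in range(*rows,20)];print([(i,l.tolist()) for i,l in L])
z=rectify(im,c,.021,x0,y0,w,h);cv2.imwrite('pics/r1.png',z)
E
python3 -m jog '[[[-4.0,0.53,0,0,0,0,8.5],[-4.0,0.53,0,0,0,0,8.5],[-4.0,0.53,0,0,0,0,8.5],[-4.0,0.53,0,0,0,0,8.5],[-4.0,0.53,0,0,0,0,8.5],[-4.0,0.53,0,0,0,0,8.5],[-4.0,0.53,0,0,0,0,8.5],[-4.0,0.53,0,0,0,0,8.5],[-4.0,0.53,0,0,0,0,8.5],[-2.2,0.5,0,0,0,0,8.5]]]'
python3 -m jog '[[[0,0,5,0,0,-0.14,8.5],[0,0,3,0,0,-0.138,8.5],[0,0,0,0,0,0,8.5],[0,0,0,0,0,0,8.5]]]'
python3 - <<'E'
from h import *
import json
s=observe();im=vision.camera("wrist");cv2.imwrite("pics/w2.png",im[:,:,::-1])
json.dump({a:np.array(s[a]).tolist() for a in('position','tcp_rot')},open('w2.json','w'))
r1=cv2.imread('pics/r1.png');o=np.zeros((520,512+320,3),np.uint8);o[:384,:512]=im[:,:,::-1];o[:,512:]=r1
cv2.imwrite('pics/v2.png',cv2.resize(o,None,fx=.96,fy=.96))
E
```

```text
[[ 0.6695 -0.05  ]
 [ 0.6695 -0.162 ]
 [ 0.46   -0.162 ]
 [ 0.46   -0.05  ]] [ 0.56475    -0.10599999] ((155.99998474121094, 250.49996948242188), (418.99993896484375, 223.99996948242188), 90.0)
[(60, [48, 267]), (80, [45, 268]), (100, [44, 268]), (120, [44, 268]), (140, [48, 267]), (160, [48, 267]), (180, [48, 267]), (200, [48, 267]), (220, [48, 267])]
[(300, [48, 267]), (320, [48, 267]), (340, [48, 267]), (360, [48, 268]), (380, [48, 268]), (400, [49, 268]), (420, [49, 268]), (440, [48, 268])]
clock: 3.45
position: [0.4903, 0.2627, 0.2505]
tcp_rot: [-0.001, 0.714, -0.7, -0.0]
ft_force: [0.2, -1.2, -0.4]
width: 0.0849
clock: 3.85
position: [0.4912, 0.26, 0.1708]
tcp_rot: [0.0, 0.802, -0.597, -0.0]
ft_force: [0.1, 0.0, 0.9]
width: 0.0848
```

View pics/v2.png

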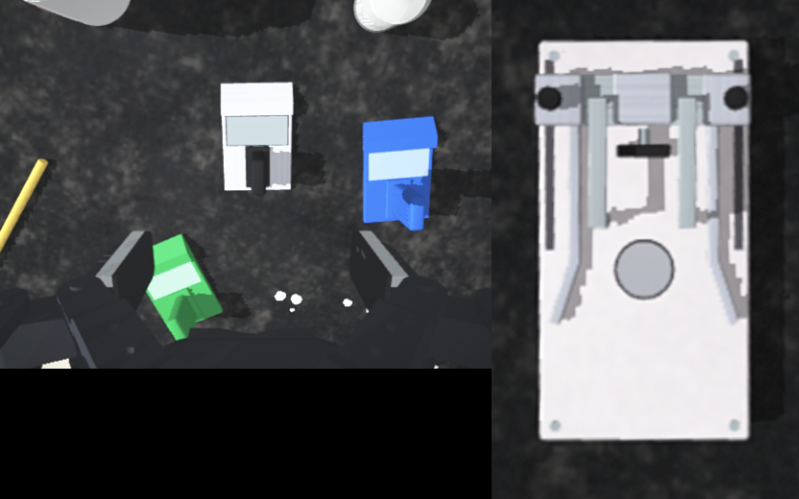

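The wrist view shows the bare-metal carrier with black tab at about (268,142) in full wrist pixels; the blue one is at about (415,180) and a green one at (190,300). Seen next to the blue one, this is the one meant. I measure its pose in a rectified, enlarged crop.

Run:
```python
from h import *
import json
im=cv2.imread('pics/w2.png');s=json.load(open('w2.json'));c=cam("wrist",s)
x0,y0,w,h=.505,.26,.14,.14
r=rectify(im,c,.0045,x0,y0,w,h,.25)
hsv=cv2.cvtColor(r,cv2.COLOR_BGR2HSV);m=((hsv[...,2]>135)&(hsv[...,1]<60)).astype(np.uint8)
m=cv2.morphologyEx(m,cv2.MORPH_OPEN,np.ones((9,9)));m=cv2.morphologyEx(m,cv2.MORPH_CLOSE,np.ones((101,101)))
cn=max(cv2.findContours(m,0,1)[0],key=cv2.contourArea);b=cv2.minAreaRect(cn);p=cv2.boxPoints(b)
X=np.c_[x0+h/2-p[:,1]*.25e-3,y0+w/2-p[:,0]*.25e-3];print(np.round(X,4),X.mean(0),b)
cv2.polylines(r,[p.astype(np.int32)],True,(0,0,255),1)
r2=rectify(im,c,.045,x0,y0,w,h,.25)
cv2.imwrite('pics/r2.png',cv2.resize(np.hstack([r,r2]),(800,400)))
```

```text
[[0.5637 0.3092]
 [0.5806 0.247 ]
 [0.4761 0.2187]
 [0.4592 0.2808]] [0.5198978  0.26391843] ((264.3263244628906, 220.4088134765625), (432.9428405761719, 257.6198425292969), 74.82227325439453)
```

View pics/r2.png

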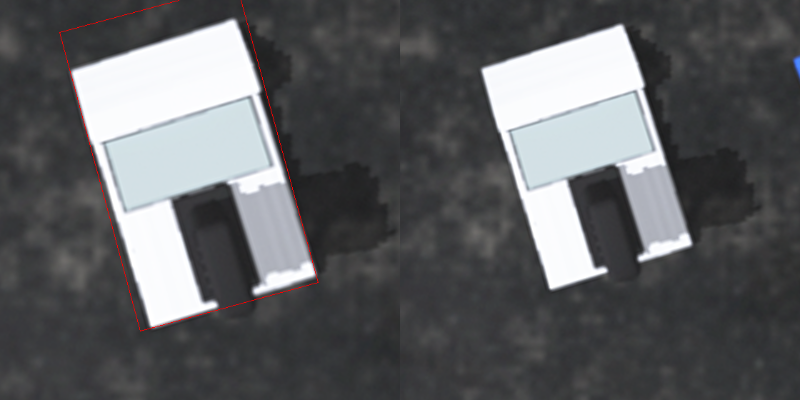

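The metal carrier with black tab is confirmed. The corners read off give its centre at (0.514, 0.262), yaw 17°, and the tab at (0.490, 0.255).

Run:
```python
from h import *
move([.4905,.2557,.034],np.radians(-73))
```

```text
pos [0.4921 0.2601 0.172 ] xaxis deg -73.35
shift tool cm (current axes) [ 0.38  0.31 13.8 ] turn [-0.0024 -0.     -0.006 ]
```

```bash
python3 -m jog '[[[0.38,0.3,4,0,0,-0.006,8.5],[0,0,4,0,0,0,8.5],[0,0,3,0,0,0,8.5],[0,0,1.5,0,0,0,8.5],[0,0,0.9,0,0,0,8.5],[0,0,0.4,0,0,0,8.5],[0,0,0,0,0,0,8.5],[0,0,0,0,0,0,8.5]]]' 80
python3 -m jog '[[[0,0,0,0,0,0,4],[0,0,0,0,0,0,2],[0,0,0,0,0,0,0.8],[0,0,0,0,0,0,0.8],[0,0,0,0,0,0,0.8],[0,0,0,0,0,0,0.8],[0,0,0,0,0,0,0.8],[0,0,0,0,0,0,0.8]]]' 80
python3 - <<'E'
from h import *
move([.4,-.107,.12],np.radians(-90))
E
```

```text
clock: 4.7
position: [0.4903, 0.256, 0.0337]
tcp_rot: [-0.001, 0.805, -0.594, 0.001]
ft_force: [0.2, -0.7, 0.8]
width: 0.0852
clock: 5.5
position: [0.4893, 0.2557, 0.0325]
tcp_rot: [-0.0, 0.805, -0.594, 0.0]
ft_force: [0.1, 0.3, 3.2]
width: 0.0109
pos [0.4893 0.2557 0.0325] xaxis deg -72.82
shift tool cm (current axes) [32.02 19.25 -8.75] turn [-0.0004  0.      0.2999]
```

```bash
python3 -m jog '[[[0,0,-1,0,0,0,0.8],[0,0,-3,0,0,0,0.8],[0,0,-4,0,0,0,0.8],[0,0,-3,0,0,0,0.8],[0,0,0,0,0,0,0.8],[0,0,0,0,0,0,0.8]]]' 80
python3 -m jog '[[[1.6,1,0,0,0,0,0.8],[3.5,2.1,0,0,0,0,0.8],[3.5,2.1,0,0,0,0,0.8],[3.5,2.1,0,0,0,0,0.8],[3.5,2.1,0,0,0,0,0.8],[3.5,2.1,0,0,0,0,0.8],[3.5,2.1,0,0,0,0,0.8],[3.5,2.1,0,0,0,0,0.8],[3.5,2.1,0,0,0,0,0.8],[2.4,1.5,0,0,0,0,0.8]]]'
python3 -m jog '[[[0,0,0,0,0,0.1,0.8],[0,0,0,0,0,0.1,0.8],[0,0,0,0,0,0.1,0.8],[0,0,0,0,0,0,0.8],[0,0,0,0,0,0,0.8]]]'
python3 - <<'E'
from h import *
import json
s=observe();im=vision.camera("wrist");cv2.imwrite("pics/w3.png",im[:,:,::-1])
json.dump({a:np.array(s[a]).tolist() for a in('position','tcp_rot')},open('w3.json','w'))
move([.4,-.107,.12],np.radians(-90));print(s['ft_force'],s['torque'],s['width'])
E
```

```text
clock: 6.1
position: [0.4891, 0.2557, 0.1429]
tcp_rot: [-0.0, 0.805, -0.594, 0.0]
ft_force: [-0.0, 0.4, -2.0]
width: 0.011
clock: 7.1
position: [0.3974, -0.1085, 0.1409]
tcp_rot: [0.0, 0.804, -0.594, -0.002]
ft_force: [-0.1, 0.7, -2.5]
width: 0.0109
clock: 7.6
position: [0.3984, -0.1065, 0.1413]
tcp_rot: [0.0, 0.708, -0.706, -0.001]
ft_force: [0.4, -0.3, -1.8]
width: 0.0109
pos [ 0.3987 -0.1066  0.1415] xaxis deg -89.87
shift tool cm (current axes) [ 0.04 -0.13  2.15] turn [0.0017 0.001  0.0023]
[ 0.4364135  -0.30713275 -1.81873119] [ 0.01538014  0.02732687 -0.01534321] 0.010915941558909256
```

View pics/w3.png

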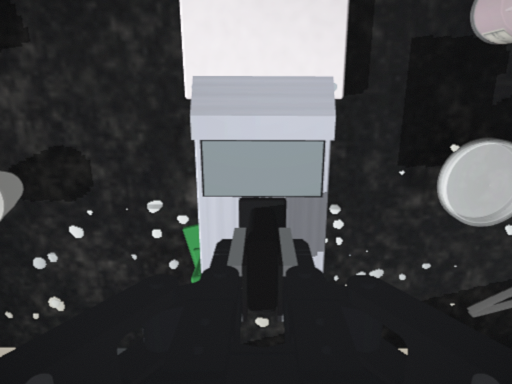

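The carrier hangs straight in the jaws: front edge at row 77 (columns 192–334), glass at (202–323, 140–197). I compute its offset in the tool and any tilt.

Run:
```python
from h import *
import json
from scipy.optimize import least_squares
im=cv2.imread('pics/w3.png');g=cv2.cvtColor(im,cv2.COLOR_BGR2GRAY)
k=vision.get_calibration("wrist");c=(k,np.array(k['tool_from_camera'])[:3,:3],np.array(k['tool_from_camera'])[:3,3])
# carrier points (car frame) and pixels: front edge corners z=2, glass rear/front rows at y=+-25?, 
px=np.array([(192,77),(334.5,77),(191,138),(335,138),(263,140),(263,197)])
P=np.array([(47,30,2),(47,-30,2),(21,30,11),(21,-30,11),(20,0,5),(-5,0,5)])*1e-3
# tool: carrier x=-tool y, carrier y = -tool x, carrier z=-tool z
B=np.array([[0,-1,0],[-1,0,0],[0,0,-1.]])
def f(v): return (proj(c,P@Ro.from_rotvec(v[3:]).as_matrix().T@B.T+v[:3])-px)
def F(v):
    e=f(v);e[4:,0]=0;return e.ravel()
r=least_squares(F,[0,-.025,.033,0,0,0]);print(np.round(r.x,4));print(np.round(F(r.x).reshape(-1,2),1))
s=json.load(open('w3.json'));R=rot(s['tcp_rot']);o=R@r.x[:3]+s['position'];print(o)
```

```text
[ 0.0005 -0.0256  0.0277 -0.0084  0.1083 -0.0015]
[[ 1.  -0.5]
 [-1.1 -0.6]
 [-0.4  0.3]
 [ 0.5  0.4]
 [ 0.   0.3]
 [ 0.   0.2]]
[ 0.4239924  -0.1069612   0.11355457]
```

Run:
```python
from h import *
s=observe();im=vision.camera("scene");cv2.imwrite("pics/sc3.png",im[:,:,::-1])
c=cam("scene");R=rot(s['tcp_rot']);B=np.array([[0,-1,0],[-1,0,0],[0,0,-1.]])
ov=im[:,:,::-1].copy()
E=[(47,30,2),(47,-30,2),(-47,-30,0),(-47,30,0),(47,30,2)];T=[(-40,0,45),(-10,0,45)]
q=proj(c,[s['position']]).ravel()
x0,y0=int(q[0]-60),int(q[1]-50)
Z=6;cr=cv2.resize(ov[y0:y0+95,x0:x0+130],None,fx=Z,fy=Z,interpolation=cv2.INTER_CUBIC)
for p,col in((0,(0,255,0)),(.1,(0,0,255))):
    A=Ro.from_rotvec([0,p,0]).as_matrix()
    for L in(E,T):
        X=((np.array(L)-[-25,0,32])*1e-3)@A.T@B.T@R.T+s['position']
        pts=((proj(c,X)-[x0,y0]+.5)*Z).astype(np.int32);cv2.polylines(cr,[pts],False,col,1)
cv2.imwrite("pics/sc3c.png",cr)
```

```text
(no output)
```

View pics/sc3c.png

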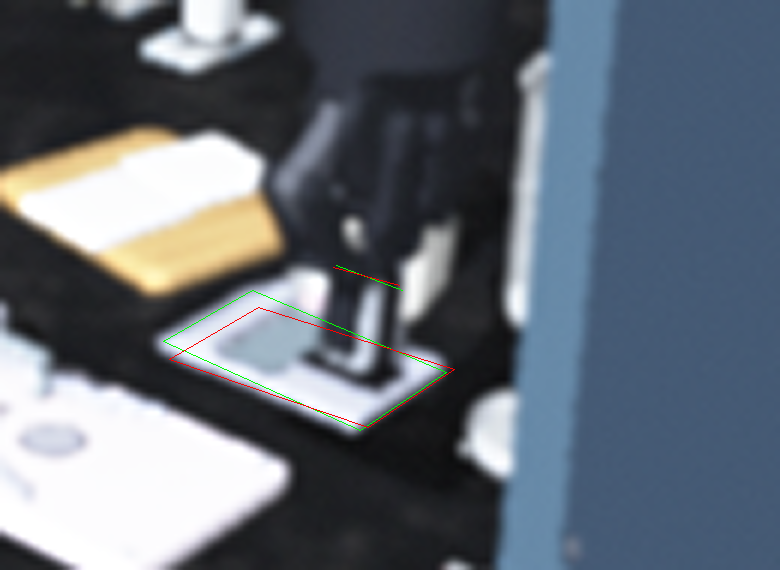

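With zero pitch (green) the model fits the scene view, so the carrier is level in the grip. Next I approach above the open end and check alignment from near.

```bash
python3 -m jog '[[[0.04,-2.5,0,0,0,0,0.8],[0,-2.6,0,0,0,0,0.8],[0,0,3,0,0,0,0.8],[0,0,3,0,0,0,0.8],[0,0,1.6,0,0,0,0.8],[0,0,0,0,0,0,0.8],[0,0,0,0,0,0,0.8]]]'
python3 - <<'E'
from h import *
import json
s=observe();im=vision.camera("wrist");cv2.imwrite("pics/w4.png",im[:,:,::-1])
json.dump({a:np.array(s[a]).tolist() for a in('position','tcp_rot')},open('w4.json','w'))
move([.45,-.107,.0505],np.radians(-90));print(s['ft_force'])
c=cam("wrist",s);g=cv2.cvtColor(im,cv2.COLOR_RGB2GRAY).astype(int)
for p in[(.5647-.105,-.107,.018),(.52,-.107,.018)]:print(proj(c,p))
cv2.imwrite("pics/w4c.png",cv2.resize(im[:,100:430,::-1],None,fx=1.55,fy=1.55,interpolation=cv2.INTER_CUBIC))
E
```

```text
clock: 8.4
position: [0.4503, -0.1073, 0.0664]
tcp_rot: [0.0, 0.707, -0.707, -0.0]
ft_force: [0.3, 1.0, -0.7]
width: 0.0111
pos [ 0.4509 -0.1077  0.067 ] xaxis deg -89.97
shift tool cm (current axes) [-0.07  0.09  1.65] turn [-0.0011 -0.0005  0.0005]
[ 0.28920058  0.95605362 -0.73934656]
[[261.2826376  203.67309113]]
[[261.14706733  84.06832746]]
```

View pics/w4c.png

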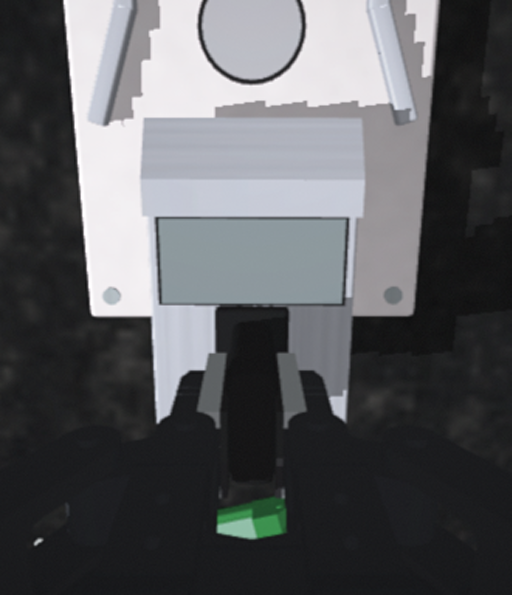

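The carrier's centreline (crop column 253) matches the stage's (252–253) and it is parallel, so no lateral correction is needed. Lowering now.

```bash
python3 -m jog '[[[0,0,0.5,0,0,0,0.8],[0,0,0.5,0,0,0,0.8],[0,0,0.3,0,0,0,0.8],[0,0,0,0,0,0,0.8],[0,0,0,0,0,0,0.8]]]'
python3 -m jog '[[[0,0,0.15,0,0,0,0.8],[0,0,0,0,0,0,0.8],[0,0,0,0,0,0,0.8]]]'
python3 -m jog '[[[0,0,0.1,0,0,0,0.8],[0,0,0,0,0,0,0.8],[0,0,0,0,0,0,0.8]]]'
```

```text
clock: 8.95
position: [0.4502, -0.1075, 0.0533]
tcp_rot: [-0.0, -0.707, 0.707, 0.0]
ft_force: [-0.2, 0.3, -1.7]
width: 0.0109
clock: 9.25
position: [0.4503, -0.1074, 0.0518]
tcp_rot: [0.0, -0.707, 0.707, -0.0]
ft_force: [0.5, 0.1, -1.6]
width: 0.0108
clock: 9.55
position: [0.4502, -0.1074, 0.0508]
tcp_rot: [-0.0, -0.707, 0.707, 0.0]
ft_force: [0.6, 0.4, -1.1]
width: 0.011
```

```bash
for i in 1 2; do python3 -m jog '[[[0,0,0.05,0,0,0,0.8],[0,0,0,0,0,0,0.8],[0,0,0,0,0,0,0.8]]]'; done
```

```text
clock: 9.85
position: [0.4503, -0.1075, 0.0505]
tcp_rot: [0.0, -0.707, 0.707, -0.0]
ft_force: [-1.2, -0.3, 3.5]
width: 0.0111
clock: 10.15
position: [0.4503, -0.1075, 0.0505]
tcp_rot: [0.0, -0.707, 0.707, -0.0]
ft_force: [-3.1, 0.9, 8.8]
width: 0.0111
```

```bash
python3 -m jog '[[[0,-0.3,-0.03,0,0,0,0.8],[0,-0.5,0,0,0,0,0.8],[0,-0.5,0,0,0,0,0.8],[0,-0.5,0,0,0,0,0.8],[0,-0.5,0,0,0,0,0.8],[0,-0.5,0,0,0,0,0.8],[0,-0.5,0,0,0,0,0.8],[0,-0.3,0,0,0,0,0.8],[0,0,0,0,0,0,0.8],[0,0,0,0,0,0,0.8]]]'
python3 -m jog '[[[0,-0.3,0,0,0,0,0.8],[0,-0.3,0,0,0,0,0.8],[0,-0.2,0,0,0,0,0.8],[0,0,0,0,0,0,0.8],[0,0,0,0,0,0,0.8]]]'
```

```text
clock: 11.15
position: [0.4869, -0.1077, 0.0505]
tcp_rot: [0.0, -0.707, 0.707, -0.001]
ft_force: [-1.6, 0.2, 4.1]
width: 0.0107
clock: 11.65
position: [0.4944, -0.1076, 0.0505]
tcp_rot: [-0.0, -0.707, 0.707, -0.0]
ft_force: [-1.9, 0.6, 7.4]
width: 0.011
```

```bash
for i in 1 2 3 4; do python3 -m jog '[[[0,-0.2,0,0,0,0,0.8],[0,-0.2,0,0,0,0,0.8],[0,0,0,0,0,0,0.8]]]' | egrep 'posi|force'; done
```

```text
position: [0.4984, -0.1076, 0.0505]
ft_force: [-2.8, -0.1, 5.9]
position: [0.5024, -0.1076, 0.0506]
ft_force: [-2.2, 0.2, 6.9]
position: [0.5044, -0.1074, 0.0505]
ft_force: [-10.7, -0.3, 12.4]
position: [0.5077, -0.1071, 0.0505]
ft_force: [-12.5, 0.0, 15.1]
```

Noses contact at TCP x≈0.5035, which puts the nose line at ≈0.575 and stop contact at TCP ≈0.535. I continue up the bevel.

```bash
for i in 1 2 3 4 5; do python3 -m jog '[[[0,-0.15,0,0,0,0,0.8],[0,-0.15,0,0,0,0,0.8],[0,0,0,0,0,0,0.8]]]' | egrep 'posi|force|rot'; done
```

```text
position: [0.5104, -0.107, 0.0505]
tcp_rot: [0.002, 0.707, -0.707, -0.002]
ft_force: [-12.7, 0.3, 16.8]
position: [0.5132, -0.107, 0.0505]
tcp_rot: [0.002, 0.707, -0.707, -0.003]
ft_force: [-13.8, 0.1, 16.8]
position: [0.516, -0.1069, 0.0505]
tcp_rot: [0.002, 0.707, -0.707, -0.003]
ft_force: [-13.9, 0.2, 16.8]
position: [0.5202, -0.107, 0.0505]
tcp_rot: [0.001, 0.707, -0.707, -0.002]
ft_force: [-9.6, 1.3, 14.1]
position: [0.5234, -0.1071, 0.0505]
tcp_rot: [0.001, 0.707, -0.707, -0.002]
ft_force: [-9.8, -0.2, 12.7]
```

The force dropped at 0.520, so the clips are on the bar. On toward the snap in small steps.

```bash
for i in 1 2 3 4 5; do python3 -m jog '[[[0,-0.1,0,0,0,0,0.8],[0,-0.1,0,0,0,0,0.8],[0,0,0,0,0,0,0.8]]]' | egrep 'posi|force'; done
```

```text
position: [0.5253, -0.1072, 0.0506]
ft_force: [-10.2, 1.0, 12.6]
position: [0.5273, -0.1072, 0.0505]
ft_force: [-9.5, 0.7, 12.9]
position: [0.5302, -0.1073, 0.0505]
ft_force: [-5.5, 0.7, 9.3]
position: [0.5326, -0.1074, 0.0505]
ft_force: [-5.6, 0.1, 9.5]
position: [0.534, -0.1074, 0.0506]
ft_force: [-7.5, -0.3, 10.5]
```

The clips snapped at about 0.530 (force fell to 5.5 N). The stop seems to start giving near 0.5335. The target is about 2 mm of give, +5 N.

```bash
for i in 1 2 3; do python3 -m jog '[[[0,-0.05,0,0,0,0,0.8],[0,0,0,0,0,0,0.8],[0,0,0,0,0,0,0.8]]]' | egrep 'posi|force'; done
```

```text
position: [0.5343, -0.1074, 0.0506]
ft_force: [-7.7, -0.7, 11.9]
position: [0.5348, -0.1074, 0.0506]
ft_force: [-7.9, -0.4, 10.6]
position: [0.5353, -0.1074, 0.0505]
ft_force: [-7.8, 0.4, 11.3]
```

The force is flat over that 1.3 mm, so this is friction and not yet the stop. Continuing in 0.5 mm steps.

```bash
for i in 1 2 3; do python3 -m jog '[[[0,-0.05,0,0,0,0,0.8],[0,0,0,0,0,0,0.8],[0,0,0,0,0,0,0.8]]]' | egrep 'posi|force'; done
```

```text
position: [0.5358, -0.1074, 0.0505]
ft_force: [-7.9, 0.1, 10.9]
position: [0.5362, -0.1073, 0.0505]
ft_force: [-9.1, -0.2, 11.2]
position: [0.5365, -0.1073, 0.0505]
ft_force: [-8.4, 0.3, 12.4]
```

```bash
for i in 1 2 3; do python3 -m jog '[[[0,-0.05,0,0,0,0,0.8],[0,0,0,0,0,0,0.8],[0,0,0,0,0,0,0.8]]]' | egrep 'posi|force'; done
```

```text
position: [0.5368, -0.1073, 0.0505]
ft_force: [-9.4, -0.2, 11.3]
position: [0.537, -0.1073, 0.0505]
ft_force: [-10.9, -0.7, 12.8]
position: [0.5373, -0.1073, 0.0506]
ft_force: [-11.8, -1.3, 13.7]
```

The force now rises at about 3 N/mm from 0.536, so the stop gives by ≈1.4 mm. A bit more for margin, then hold.

```bash
for i in 1 2; do python3 -m jog '[[[0,-0.05,0,0,0,0,0.8],[0,0,0,0,0,0,0.8],[0,0,0,0,0,0,0.8]]]' | egrep 'posi|force|clock'; done
```

```text
clock: 18.85
position: [0.5375, -0.1073, 0.0505]
ft_force: [-12.1, -0.1, 14.0]
clock: 19.15
position: [0.5378, -0.1073, 0.0505]
ft_force: [-13.1, -0.3, 15.2]
```

Stop given by about 2 mm. Ease off, open, check.

```bash
python3 -m jog '[[[0,0.1,-0.03,0,0,0,0.8],[0,0.05,-0.03,0,0,0,0.8],[0,0,0,0,0,0,0.8],[0,0,0,0,0,0,2],[0,0,0,0,0,0,3.5],[0,0,0,0,0,0,3.5],[0,0,0,0,0,0,3.5],[0,0,0,0,0,0,3.5],[0,0,0,0,0,0,3.5]]]'
python3 -m jog '[[[0,0,-1,0,0,0,3.5],[0,0,-2,0,0,0,3.5],[0,0,-4,0,0,0,3.5],[0,0,-4,0,0,0,3.5],[0,0,-4,0,0,0,3.5],[0,0,-4,0,0,0,3.5],[0,0,0,0,0,0,3.5],[0,0,0,0,0,0,3.5],[0,0,0,0,0,0,3.5]]]'
python3 - <<'E'
from h import *
s=observe();im=vision.camera("wrist");c=cam("wrist",s);bg=np.ascontiguousarray(im[:,:,::-1])
print(s['ft_force'],s['width'])
r=rectify(bg,c,.025,.56,-.107,.16,.26);cv2.imwrite("pics/w5.png",r)
E
```

```text
clock: 20.05
position: [0.5393, -0.1075, 0.0507]
tcp_rot: [0.0, -0.707, 0.707, -0.0]
ft_force: [1.0, 0.8, -0.2]
width: 0.0349
clock: 20.95
position: [0.5385, -0.1072, 0.2399]
tcp_rot: [-0.0, -0.707, 0.707, 0.001]
ft_force: [-0.1, -0.5, -0.5]
width: 0.0351
[-0.12004656 -0.47963529 -0.48976311] 0.0350784559112501
```

View pics/w5.png

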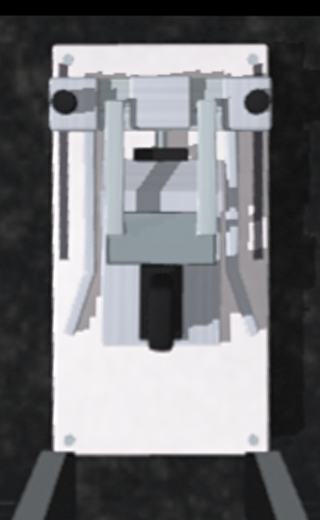

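The clip noses (row 235) lie on the glass (rows 212–263) behind the bar, the carrier sits straight against the stop (row ~157), and the gripper is well clear. Handing in.

```bash
python3 -c "
from plant import hand_in,observe
print(hand_in(),observe()['clock'])"
```

```text
the job is handed in; nothing more can be done
the job is handed in; nothing more can be done
```

I gripped the metal carrier by its black tab, laid it on the open end of the stage, and slid it flat under both clips. I then pushed it gently onto the rubber stop, eased off, let go and lifted clear. I handed in at about 21 s; no verdict was reported.

- **Riding up and snapping down:** the push force rose to about 14 N on the bevel and settled near 10 N on the bar. It fell to 5.5 N when the clips snapped down.
- **Stop:** after touching it at TCP x of about 0.536 m, the force rose by about 5 N over 1.9 mm. That means the stop gave by about 2 mm, below the 3.5 mm limit. I worked this out from force and travel; the stop's own reading was not available.
- **Last picture:** both clip noses are on the glass behind the bar, and the carrier lies straight between the rails. Force at the wrist was about zero, with the gripper some 19 cm above its release height.
- **Checks that disagreed:**
  - A fit to the wrist image suggested the carrier was tilted by 0.11 rad in the grip. The scene view showed it level, and it touched down at the height expected for level.
  - A first rise in force at 0.534 m looked like the stop but was only friction.
- **Not checked:** I did not measure the bystanders again at the end; the wrist met no force outside the grasp, lowering and sliding.

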